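Show which lock goes into the vise

TASK

Show the apprentice which lock to work on next and where to clamp it: from above, point with the fingertips at the tallest of the three lock cylinders in the wooden tray, two or three centimetres above the middle of its top, and stay there for at least two seconds. Then point in the same way, from two or three centimetres above the jaws, at the middle of the gap between the jaws of the blue bench vise, stay there for at least two seconds, and finish still pointing there. Touch nothing and move nothing on the way.

Things in the scene. Friction and masses are not known exactly. Their poses are not given: they have to be found in the camera images.
- long_lock_top (a point): Centre of the top face of the tallest lock cylinder of the three, 82 mm tall. z up. All three are steel, stand upright and loose in the tray, with a 29 mm body, a 34 mm collar at the top and a brass plug with a black keyway in the top face; they differ only in height. Which stands where varies; their centres are at least 60 mm apart.
- mid_lock_top (a point): Centre of the top face of the middle lock cylinder of the three, 56 mm tall. z up. To be left alone.
- short_lock_top (a point): Centre of the top face of the shortest lock cylinder of the three, 34 mm tall. z up. To be left alone.
- tray: Centre of the underside of the wooden tray, fixed to the bench, 190 mm (x) by 250 mm (y), rim 22 mm high, floor 6 mm thick. It stands on the robot's left or right, the vise on the other side.
- vise: Blue bench vise, bolted down; centre of the underside of its round base. x points from the moving jaw (nearer the robot) to the fixed jaw, y along the jaws, z up. About 240 mm long over all along x and 90 mm wide along y; the jaw tops are 130 mm above the bench and nothing on it is higher.
- fixed_jaw (a point): Middle of the upper edge of the clamping face of the vise's fixed jaw, 130 mm above the bench. Axes as the vise's: x away from the moving jaw, y along the jaws (each 90 mm wide), z up.
- moving_jaw (a point): Middle of the upper edge of the clamping face of the vise's moving jaw, level with and opposite the fixed jaw's point; the gap lies between these two points, and its middle half-way.
- vise_jaw (a joint): Opening of the vise's jaws in m: the width of the gap between the two clamping faces, 0 shut, 0.048 to 0.07 at the start. To be left as it is.
- screwdriver_grip (a point): Middle of the handle of a screwdriver with a black handle, 170 mm long, lying on the bench between tray and vise. To be left alone.
- oil_top (a point): Top of the cap of an upright white oil bottle, 40 mm in diameter and 100 mm tall, on the bench between tray and vise. To be left alone.
There are look-alikes about, which are no part of the job. Of the things shaped like the vise, the blue one is meant.

How it is judged:
By the outcome, as a careful person would: the job done as asked, in the order asked, and still so for the second after the job is handed in, with the robot touching nothing.
It also fails if it takes over 40 s, if anything falls off the work surface, if the arm or the gripper's body presses on something with over 40 N, if the wrist force passes 120 N, or if a joint passes its speed limit or range.

ROBOT

A 6-joint arm with a two-finger parallel gripper is mounted at the origin on the work surface. World frame = base frame: x ahead of the robot, y to its left, z up, the work surface at z = 0. Lengths are in m, angles in rad, forces in N, time in s.
With the tool pointing down it reaches from about 0.3 to 0.95 m from the base axis. Payload 3.1 kg.
Tool frame: the origin (TCP) lies midway between the tips of the shut fingers; the grasp point (between the pads) lies 19 mm behind it; z points along the fingers, y is the line along which they close (so a half turn about z gives the same grasp; the last joint's range is limited). The gripper opens to 85 mm and grips with 20 to 120 N. Pads are 22 mm wide; open, the fingers measure 114 mm over their backs; the gripper's body (76 mm by 85 mm) begins 54 mm behind the grasp point. The pads swing forward as they close: fully open they stand 13 mm farther back than shut.
Start: joints at [1.057, 0.308, 1.634, -0, 1.2, -0.07], TCP at [0.268, 0.564, 0.231] pointing down, gripper open.
Joint ranges: [-3.06, 3.06], [-0.79, 1.96], [0.05, 2.63], [-1.19, 4.34], [0.05, 2.64], [-2.94, 2.94]. Speed limits (rad/s): [2.79, 2.79, 3.14, 3.14, 3.14, 3.14].

INTERFACE

Orientations are given as a unit quaternion [x, y, z, w].
In Python, from rig import robot, viewer gives the robot as it stands.
- The arm moves only by the tool move_arm, never from a script. Its argument "steps" is a list of rows, each an object with "dp": the shift along the tool's x, y, z in mm, a list of three; "delta_rot": the turn, a rotation vector about the tool's x, y, z in degrees, a list of three; "jaw": the opening, from 0 (shut) to 1 (fully open). A call has 1 to 10 rows; each row is the pose to reach, as a shift and turn from the pose commanded when the call began, along the tool's axes at that moment; what a row does not reach only later rows make up. A row lasts 1/8 s, in which the tool goes at most 62.5 mm and 10.7 degrees, less where a joint would pass 70% of its speed; a pose out of reach is approached as far as the arm can. A call with a gripper value outside its range is refused whole. The fingers move at their own pace and stop on an object; "squeeze" is the grip in N (left out, the last holds). Time passes only in rows, so rows that repeat a pose let the fingers close. It gives the time, the measured TCP pose, the force, the opening and the grip force at its end, in the units of the state.
- robot.get_obs(): the state, without advancing time (a new reading comes with each control period).
- viewer.snapshot(name): name is "scene" or "top"; returns (picture, depth): 384x512x3 uint8, blue, green, red; 384x512 float32, m along the optical axis (not along the pixel's ray), 0 where there is no reading.
- viewer.get_calibration(name): a dict with "K" (3x3 intrinsics, pixels), "camera_from_world" (4x4, takes a point from world to camera coordinates). Camera axes: x right, y down, z forward; pixel columns grow to the right and rows downward; lengths in m; the calibration is good to about 2 mm. A picture is of the moment at which its call begins. get_calibration takes no time and is no camera call.
- robot.job_done(): hands the job in; it is judged then, once.
The state is a dict: "clock": time; "qpos": joint angles; "dq": joint speeds; "joint_torque": joint torques, N m; "tcp_pos": TCP position; "tcp_rot": TCP orientation; "wrist_force": force on the tool from outside, world axes, zero at the start; "ft_torque": the same for the moment, N m; "gripper_width": opening from 0.0 (shut) to 1.0 (fully open); "grasp_force": force on a finger pad.
Only numpy, scipy, OpenCV 4.12 (cv2) and the standard library are available. Lean on these libraries where they do the work, as an engineer would, in place of code of your own. Each camera call takes 0.05 s, during which the arm holds its last target. There are 200 camera calls.

## Working session

There is one attempt and no reset: what is moved stays moved. The work goes in short steps, Python scripts to look and compute and a tool call to move; the robot and the scene stay as the last step left them, time stands still between calls to the robot, and variables do not carry over. Pictures are saved under pics/ and viewed, at most 10 in all, crops included, and the job is handed in when it is done.

Besides the shell and the picture viewer there is one more tool, called after ">>>" as name(argument=value, ...), one argument or row to a line, values as JSON. move_arm: Moves the arm, as the interface text tells. Its arguments: {"type":"object","properties":{"steps":{"type":"array","items":{"type":"object","properties":{"dp":{"type":"array","items":{"type":"number"}},"delta_rot":{"type":"array","items":{"type":"number"}},"jaw":{"type":"number"}}}},"squeeze":{"type":"number"}},"required":["steps"]}

```bash
mkdir -p pics
cat > h.py <<'E'
import numpy as np,cv2
from rig import robot,viewer
def snap(n,tag):
    im,d=viewer.snapshot(n); cv2.imwrite(f'pics/{tag}.png',im); np.save(f'pics/{tag}.npy',d); return im,d
def world(n,u,v,z):
    c=viewer.get_calibration(n);T=np.linalg.inv(c['camera_from_world'])
    p=np.linalg.inv(c['K'])@[u,v,1]*z
    return T[:3,:3]@p+T[:3,3]
def cloud(n,d):
    c=viewer.get_calibration(n);T=np.linalg.inv(c['camera_from_world'])
    v,u=np.indices(d.shape);P=np.stack([u,v,np.ones_like(u)],-1)@np.linalg.inv(c['K']).T*d[...,None]
    return P@T[:3,:3].T+T[:3,3]
E
python3 - <<'E'
from h import *
for n in('scene','top'): snap(n,n)
a=[cv2.resize(cv2.imread(f'pics/{n}.png'),(800,600)) for n in('scene','top')]
cv2.imwrite('pics/s1.png',a[0]);cv2.imwrite('pics/t1.png',a[1])
o=robot.get_obs();print(o['clock'],o['tcp_pos'],o['tcp_rot'])
E
```

```text
0.1 [0.26802394 0.56377162 0.23012323] [ 2.20103416e-01  9.75475955e-01 -1.02505204e-03 -3.09775925e-04]
```

View pics/s1.png

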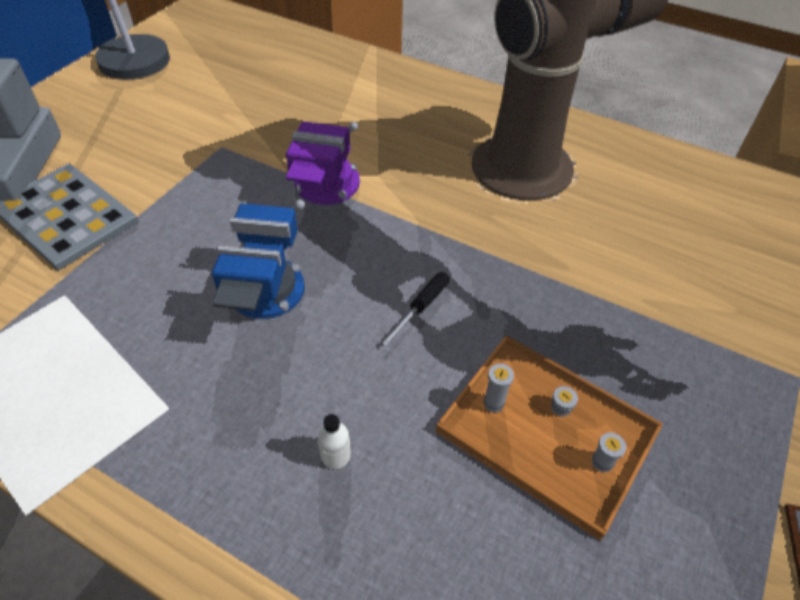

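View pics/t1.png

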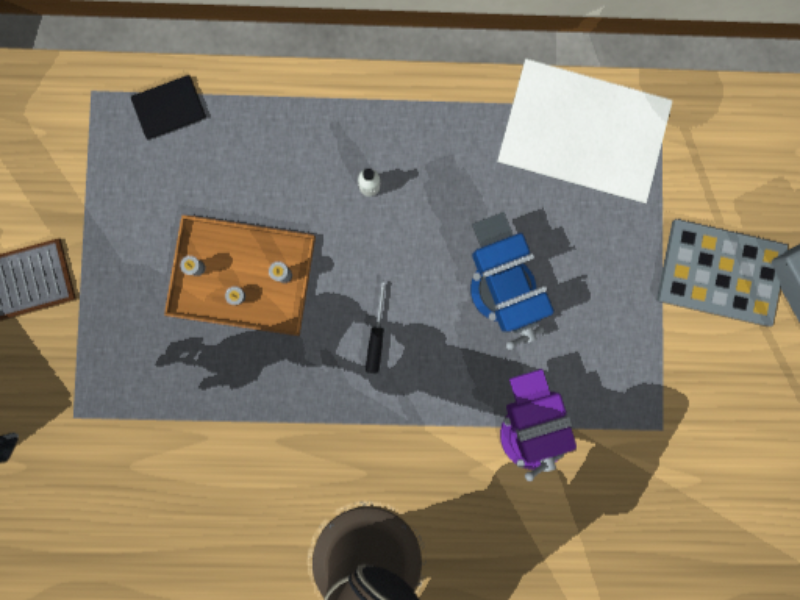

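The tray is on the robot's left. In the scene view the tallest lock is at (500,372), which matches (278,271) in the top view. The blue vise's jaw strips are at (508,267) and (522,298) in the top view and at (262,228) and (250,252) in the scene view. The arm itself is oddly absent near the TCP, so I'll check that by projecting it.

Run:
```python
from h import *
np.set_printoptions(precision=4,suppress=True)
tcp=robot.get_obs()['tcp_pos']
S=.64
for n in('scene','top'):
    d=np.load(f'pics/{n}.npy');c=viewer.get_calibration(n);W=cloud(n,d);im=cv2.imread(f'pics/{n}.png')
    p=c['camera_from_world']@[*tcp,1];q=c['K']@p[:3];print(n,'tcp px(800)',q[:2]/q[2]/S,p[2],'cam',np.linalg.inv(c['camera_from_world'])[:3,3])
    for nm,u,v in (dict(scene=[('A',500,372),('B',565,398),('C',610,443)],top=[('A',278,271),('B',234,295),('C',190,264)])[n]):
        u=int(u*S);v=int(v*S);w=W[v-12:v+13,u-12:u+13].reshape(-1,3);w=w[w[:,2]>.02];zt=np.percentile(w[:,2],97)
        t=w[w[:,2]>zt-.008];print(nm,zt,len(t),t.mean(0),(t.max(0)+t.min(0))/2,np.ptp(t,0))
    u,v=dict(scene=(258,250),top=(515,283))[n];u=int(u*S);v=int(v*S)
    w=W[v-45:v+45,u-45:u+45].reshape(-1,3);t=w[(w[:,2]>.122)&(w[:,2]<.14)];print('vise',len(t),np.percentile(t[:,2],50))
    np.save(f'pics/v_{n}.npy',t)
def crop(n,u,v,r,f):
    im=cv2.imread(f'pics/{n}.png');return cv2.resize(im[v-r:v+r,u-r:u+r],None,fx=f,fy=f,interpolation=cv2.INTER_CUBIC)
cv2.imwrite('pics/c1.png',np.hstack([crop('scene',165,160,40,5),crop('top',330,182,40,5)]))
```

```text
scene tcp px(800) [904.1675 289.3034] 0.7710146164072877 cam [1.0005 0.2651 0.8109]
A 0.08865763476805721 195 [0.5321 0.1707 0.0932] [0.7547 0.2089 0.4458] [0.4917 0.1123 0.7302]
B 0.040524001227647564 180 [0.4883 0.2555 0.042 ] [0.7342 0.2552 0.4219] [0.5326 0.0332 0.7779]
C 0.06277225249376844 231 [0.5429 0.3309 0.0698] [0.7597 0.3069 0.4329] [0.4817 0.0838 0.7559]
vise 1002 0.12394233883905303
top tcp px(800) [ -8.6087 423.875 ] 0.9775281816702814 cam [ 0.4075 -0.0198  1.2295]
A 0.09005832871678313 116 [0.5234 0.1684 0.0866] [0.5233 0.1687 0.0869] [0.031  0.0311 0.009 ]
B 0.04497238015309504 91 [0.479  0.2445 0.0787] [0.4518 0.1251 0.6332] [0.0886 0.2899 1.1925]
C 0.06429581517276252 114 [0.5317 0.327  0.0712] [0.4781 0.1643 0.643 ] [0.1412 0.3683 1.1731]
vise 935 0.12464451806930299
```

View pics/c1.png

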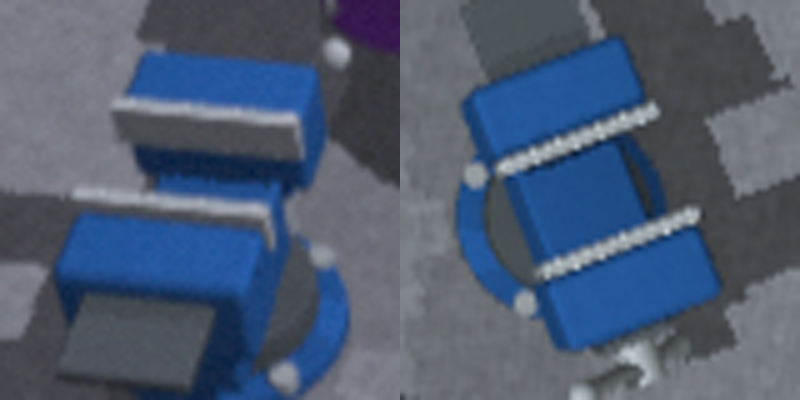

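The crop shows the fixed jaw's inner upper edge running (502,176)–(660,116) in the top half, and the moving jaw's (538,269)–(697,207). In the scene half, the moving edge is (115,110)–(298,124) and the fixed edge (72,190)–(268,207). I'll triangulate these and the lock from both views.

Run:
```python
from h import *
from scipy.spatial.transform import Rotation as R
np.set_printoptions(precision=4,suppress=True)
P=[]
for n in('scene','top'):
    c=viewer.get_calibration(n);P.append(c['K']@c['camera_from_world'][:3])
def tri(a,b):
    x=cv2.triangulatePoints(P[0],P[1],np.array(a,float).reshape(2,1),np.array(b,float).reshape(2,1))[:,0];return x[:3]/x[3]
o=lambda x,y,a,b:(a+x/5-.4,b+y/5-.4)
s=lambda x,y:o(x,y,125,120); t=lambda x,y:o(x-400,y,290,142)
F=tri(s(170,198.5),t(581,146)); M=tri(s(206.5,117),t(617.5,238)); print('fixed',F,'moving',M,'gap',np.linalg.norm(F-M),'mid',(F+M)/2, 'yaw',np.degrees(np.arctan2(*(F-M)[[1,0]])))
# lock tops: centroid of brass plug in each
for nm,a,b in(('A',(500,372),(278,271)),('B',(565,398),(234,295)),('C',(610,443),(190,264))):
    q=[]
    for n,(u,v) in(('scene',a),('top',b)):
        im=cv2.imread(f'pics/{n}.png');u=int(u*.64);v=int(v*.64);cr=im[v-10:v+11,u-10:u+11]
        h=cv2.cvtColor(cr,cv2.COLOR_BGR2HSV)
        # grey top + brass, brass bright yellow vs. wooden orange
        m=(h[...,0]>17)&(h[...,0]<32)&(h[...,1]>90)&(h[...,2]>110)
        y,x=np.nonzero(m);q.append((x.mean()+u-10,y.mean()+v-10));print(n,len(x),q[-1])
    print(nm,tri(*q))
ob=robot.get_obs();r=R.from_quat(ob['tcp_rot']);print(r.as_matrix())
for tg in([.5234,.1686,.118],): print('shift mm',r.inv().apply(np.array(tg)-ob['tcp_pos'])*1000)
```

```text
fixed [ 0.5368 -0.2322  0.1251] moving [ 0.4872 -0.2508  0.1262] gap 0.05301692460971421 mid [ 0.512  -0.2415  0.1257] yaw 20.531843215199014
scene 49 (np.float64(320.42857142857144), np.float64(238.73469387755102))
top 37 (np.float64(177.45945945945945), np.float64(173.0810810810811))
A [0.5243 0.169  0.0859]
scene 47 (np.float64(361.468085106383), np.float64(253.06382978723406))
top 30 (np.float64(149.43333333333334), np.float64(188.56666666666666))
B [0.4829 0.2546 0.039 ]
scene 59 (np.float64(391.89830508474574), np.float64(283.8135593220339))
top 34 (np.float64(120.79411764705881), np.float64(169.08823529411765))
C [0.5341 0.3317 0.0603]
[[-0.9031  0.4294 -0.0011]
 [ 0.4294  0.9031 -0.0019]
 [ 0.0002 -0.0021 -1.    ]]
shift mm [-400.3409 -246.9815  112.5898]
```

>>> move_arm(
  steps=[
    {"dp": [-30,-18,0],"jaw": 0},
    {"dp": [-80,-49,0],"jaw": 0},
    {"dp": [-130,-80,0],"jaw": 0},
    {"dp": [-180,-111,0],"jaw": 0},
    {"dp": [-230,-142,0],"jaw": 0},
    {"dp": [-280,-173,0],"jaw": 0},
    {"dp": [-330,-204,0],"jaw": 0},
    {"dp": [-370,-228,0],"jaw": 0},
    {"dp": [-400,-247,0],"jaw": 0},
    {"dp": [-400,-247,0],"jaw": 0},
  ],
)

```text
schema error: expected keys dp, delta_rot, jaw
```

Run:
```python
from h import *
from scipy.spatial.transform import Rotation as R
ob=robot.get_obs();r=R.from_quat(ob['tcp_rot']);print(ob['clock'],ob['gripper_width'],ob['tcp_pos'],r.inv().apply(np.array([.5238,.1688,.113])-ob['tcp_pos'])*1000)
```

```text
0.1 1.001737437767367 [0.26802394 0.56377162 0.23012323] [-400.61701622 -246.6184525   117.58898049]
```

>>> move_arm(
  steps=[
    {"dp": [-30,-18,0],"delta_rot": [0,0,0],"jaw": 0},
    {"dp": [-80,-49,0],"delta_rot": [0,0,0],"jaw": 0},
    {"dp": [-130,-80,0],"delta_rot": [0,0,0],"jaw": 0},
    {"dp": [-180,-111,0],"delta_rot": [0,0,0],"jaw": 0},
    {"dp": [-230,-142,0],"delta_rot": [0,0,0],"jaw": 0},
    {"dp": [-280,-173,0],"delta_rot": [0,0,0],"jaw": 0},
    {"dp": [-330,-204,0],"delta_rot": [0,0,0],"jaw": 0},
    {"dp": [-370,-228,0],"delta_rot": [0,0,0],"jaw": 0},
    {"dp": [-400,-247,0],"delta_rot": [0,0,0],"jaw": 0},
    {"dp": [-400,-247,0],"delta_rot": [0,0,0],"jaw": 0},
  ],
)

```text
clock: 1.35
tcp_pos: [0.5244, 0.1675, 0.2308]
tcp_rot: [0.222, 0.975, -0.0, -0.0]
wrist_force: [0.4, 1.3, -0.2]
gripper_width: 0.002
grasp_force: 0.0
```

Run:
```python
from h import *
from scipy.spatial.transform import Rotation as R
ob=robot.get_obs();r=R.from_quat(ob['tcp_rot']);print(ob['clock'],ob['gripper_width'],ob['tcp_pos'],r.inv().apply(np.array([.5238,.1688,.113])-ob['tcp_pos'])*1000)
```

```text
1.35 0.0020475054665203174 [0.52439025 0.16752053 0.23079249] [  1.05108286   0.97662284 117.79217754]
```

>>> move_arm(
  steps=[
    {"dp": [0,0,20],"delta_rot": [0,0,0],"jaw": 0},
    {"dp": [1,1,45],"delta_rot": [0,0,0],"jaw": 0},
    {"dp": [1,1,70],"delta_rot": [0,0,0],"jaw": 0},
    {"dp": [1,1,90],"delta_rot": [0,0,0],"jaw": 0},
    {"dp": [1,1,107],"delta_rot": [0,0,0],"jaw": 0},
    {"dp": [1,1,117],"delta_rot": [0,0,0],"jaw": 0},
    {"dp": [1,1,117],"delta_rot": [0,0,0],"jaw": 0},
  ],
)

```text
clock: 2.22
tcp_pos: [0.5224, 0.1711, 0.1135]
tcp_rot: [0.22, 0.976, -0.0, -0.001]
wrist_force: [0.4, 0.1, -0.1]
gripper_width: 0.003
grasp_force: 0.0
```

Run:
```python
from h import *
im,_=snap('scene','s2')
cv2.imwrite('pics/c2.png',cv2.resize(im[150:300,230:430],None,fx=4,fy=4,interpolation=cv2.INTER_CUBIC))
c=viewer.get_calibration('scene');ob=robot.get_obs()
q=c['K']@(c['camera_from_world']@[*ob['tcp_pos'],1])[:3];print(ob['tcp_pos'],ob['clock'],(q[:2]/q[2]-[230,150])*4)
```

```text
[0.52313192 0.17118728 0.11432906] 2.275 [374.24012031 324.72434122]
```

View pics/c2.png

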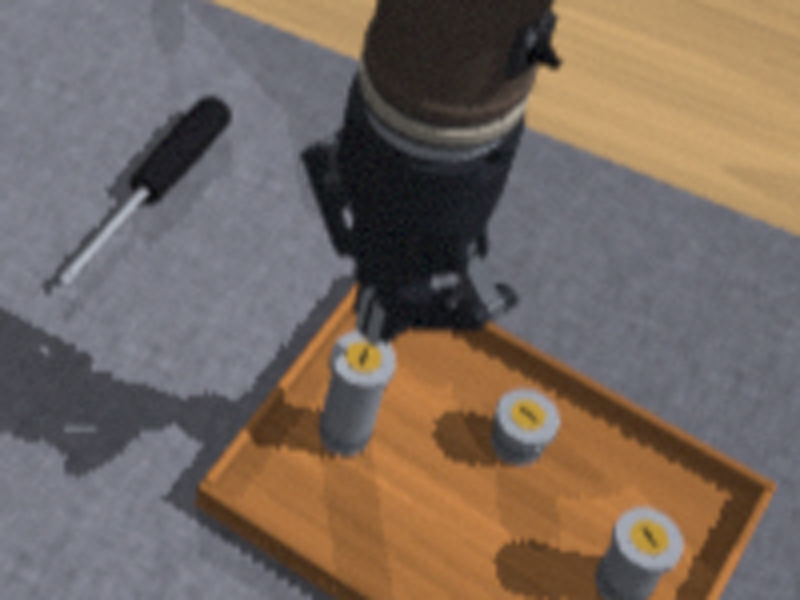

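The fingertips at (375,335) sit just above the lock's top at (363,357), and nothing has moved. Now I'll hold.

>>> move_arm(
  steps=[
    {"dp": [0,0,0],"delta_rot": [0,0,0],"jaw": 0},
    {"dp": [0,0,0],"delta_rot": [0,0,0],"jaw": 0},
    {"dp": [0,0,0],"delta_rot": [0,0,0],"jaw": 0},
    {"dp": [0,0,0],"delta_rot": [0,0,0],"jaw": 0},
    {"dp": [0,0,0],"delta_rot": [0,0,0],"jaw": 0},
    {"dp": [0,0,0],"delta_rot": [0,0,0],"jaw": 0},
    {"dp": [0,0,0],"delta_rot": [0,0,0],"jaw": 0},
    {"dp": [0,0,0],"delta_rot": [0,0,0],"jaw": 0},
    {"dp": [0,0,0],"delta_rot": [0,0,0],"jaw": 0},
    {"dp": [0,0,0],"delta_rot": [0,0,0],"jaw": 0},
  ],
)

```text
clock: 3.52
tcp_pos: [0.5231, 0.171, 0.1142]
tcp_rot: [0.22, 0.975, -0.0, -0.0]
wrist_force: [0.1, 0.5, -0.5]
gripper_width: 0.001
grasp_force: 0.0
```

>>> move_arm(
  steps=[
    {"dp": [0,0,0],"delta_rot": [0,0,0],"jaw": 0},
    {"dp": [0,0,0],"delta_rot": [0,0,0],"jaw": 0},
    {"dp": [0,0,0],"delta_rot": [0,0,0],"jaw": 0},
    {"dp": [0,0,0],"delta_rot": [0,0,0],"jaw": 0},
    {"dp": [0,0,0],"delta_rot": [0,0,0],"jaw": 0},
    {"dp": [0,0,0],"delta_rot": [0,0,0],"jaw": 0},
    {"dp": [0,0,0],"delta_rot": [0,0,0],"jaw": 0},
    {"dp": [0,0,0],"delta_rot": [0,0,0],"jaw": 0},
    {"dp": [0,0,0],"delta_rot": [0,0,0],"jaw": 0},
    {"dp": [0,0,0],"delta_rot": [0,0,0],"jaw": 0},
  ],
)

```text
clock: 4.78
tcp_pos: [0.5231, 0.171, 0.1143]
tcp_rot: [0.22, 0.975, -0.0, -0.0]
wrist_force: [-0.1, -0.5, -0.0]
gripper_width: 0.001
grasp_force: 0.0
```

>>> move_arm(
  steps=[
    {"dp": [0,0,0],"delta_rot": [0,0,0],"jaw": 0},
    {"dp": [0,0,0],"delta_rot": [0,0,0],"jaw": 0},
    {"dp": [0,0,0],"delta_rot": [0,0,0],"jaw": 0},
    {"dp": [0,0,-15],"delta_rot": [0,0,0],"jaw": 0},
    {"dp": [0,0,-40],"delta_rot": [0,0,0],"jaw": 0},
    {"dp": [0,0,-70],"delta_rot": [0,0,0],"jaw": 0},
    {"dp": [0,0,-95],"delta_rot": [0,0,0],"jaw": 0},
    {"dp": [0,0,-110],"delta_rot": [0,0,0],"jaw": 0},
    {"dp": [0,0,-117],"delta_rot": [0,0,0],"jaw": 0},
    {"dp": [0,0,-117],"delta_rot": [0,0,0],"jaw": 0},
  ],
)

```text
clock: 6.02
tcp_pos: [0.5231, 0.1709, 0.2314]
tcp_rot: [0.22, 0.975, 0.0, 0.0]
wrist_force: [-0.5, 0.3, -0.7]
gripper_width: 0.001
grasp_force: 0.0
```

Run:
```python
from h import *
from scipy.spatial.transform import Rotation as R
ob=robot.get_obs();r=R.from_quat(ob['tcp_rot']);print(ob['clock'],ob['tcp_pos'],r.inv().apply(np.array([.512,-.2415,.154])-ob['tcp_pos'])*1000)
```

```text
6.025 [0.52306194 0.17094488 0.23136141] [-167.07786972 -377.25017709   77.36423874]
```

>>> move_arm(
  steps=[
    {"dp": [-12,-27,0],"delta_rot": [0,0,0],"jaw": 0},
    {"dp": [-33,-75,0],"delta_rot": [0,0,0],"jaw": 0},
    {"dp": [-55,-125,0],"delta_rot": [0,0,0],"jaw": 0},
    {"dp": [-77,-175,0],"delta_rot": [0,0,0],"jaw": 0},
    {"dp": [-99,-225,0],"delta_rot": [0,0,0],"jaw": 0},
    {"dp": [-121,-275,0],"delta_rot": [0,0,0],"jaw": 0},
    {"dp": [-143,-323,0],"delta_rot": [0,0,0],"jaw": 0},
    {"dp": [-159,-360,0],"delta_rot": [0,0,0],"jaw": 0},
    {"dp": [-167,-377,0],"delta_rot": [0,0,0],"jaw": 0},
    {"dp": [-167,-377,0],"delta_rot": [0,0,0],"jaw": 0},
  ],
)

```text
clock: 7.28
tcp_pos: [0.5116, -0.2415, 0.2303]
tcp_rot: [0.221, 0.975, 0.001, -0.001]
wrist_force: [-0.3, -0.1, 0.7]
gripper_width: 0.0
grasp_force: 0.0
```

Run:
```python
from h import *
from scipy.spatial.transform import Rotation as R
im,_=snap('scene','s3')
cv2.imwrite('pics/c3.png',cv2.resize(im[50:230,60:300],None,fx=3.3,fy=3.3,interpolation=cv2.INTER_CUBIC))
ob=robot.get_obs();r=R.from_quat(ob['tcp_rot']);print(ob['clock'],ob['tcp_pos'],r.inv().apply(np.array([.512,-.2415,.154])-ob['tcp_pos'])*1000)
```

```text
7.325 [ 0.51165273 -0.24038861  0.2303685 ] [-0.9549338  -0.93633604 76.36566375]
```

View pics/c3.png

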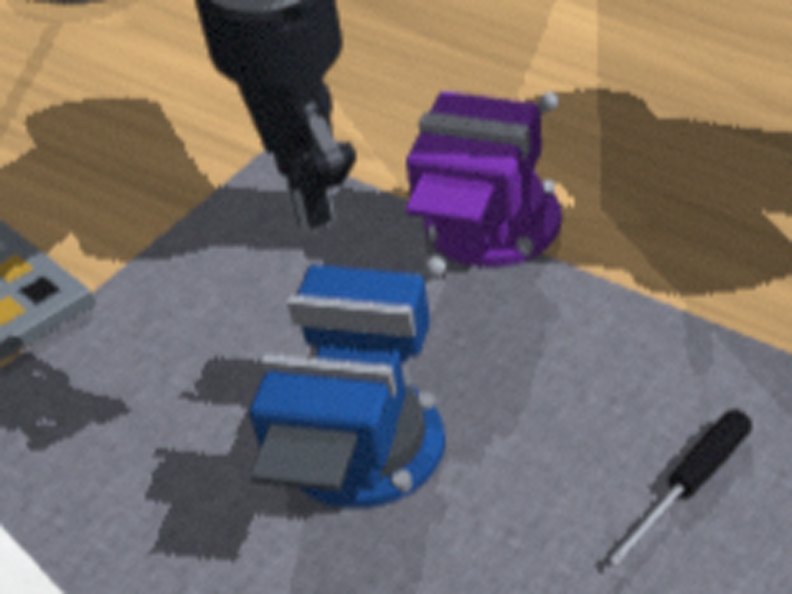

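The fingertips at (318,225) are above the blue vise's gap, at about (340,335), and nothing is in the way. Next I'll descend and hold.

>>> move_arm(
  steps=[
    {"dp": [-1,-1,15],"delta_rot": [0,0,0],"jaw": 0},
    {"dp": [-1,-1,35],"delta_rot": [0,0,0],"jaw": 0},
    {"dp": [-1,-1,53],"delta_rot": [0,0,0],"jaw": 0},
    {"dp": [-1,-1,67],"delta_rot": [0,0,0],"jaw": 0},
    {"dp": [-1,-1,76],"delta_rot": [0,0,0],"jaw": 0},
    {"dp": [-1,-1,76],"delta_rot": [0,0,0],"jaw": 0},
  ],
)

```text
clock: 8.07
tcp_pos: [0.5121, -0.2422, 0.1544]
tcp_rot: [0.22, 0.975, 0.0, -0.001]
wrist_force: [0.5, -0.2, -0.2]
gripper_width: 0.003
grasp_force: 0.0
```

Run:
```python
from h import *
im,_=snap('scene','s4')
cv2.imwrite('pics/c4.png',cv2.resize(im[80:230,80:280],None,fx=4,fy=4,interpolation=cv2.INTER_CUBIC))
ob=robot.get_obs();print(ob['tcp_pos'],ob['clock'])
c=viewer.get_calibration('scene')
for p in(ob['tcp_pos'],[.512,-.2415,.13]):
    q=c['K']@(c['camera_from_world']@[*p,1])[:3];print((q[:2]/q[2]-[80,80])*4)
```

```text
[ 0.51260636 -0.24258936  0.15519446] 8.125
[319.18568929 247.358747  ]
[328.30122101 278.74407236]
```

View pics/c4.png

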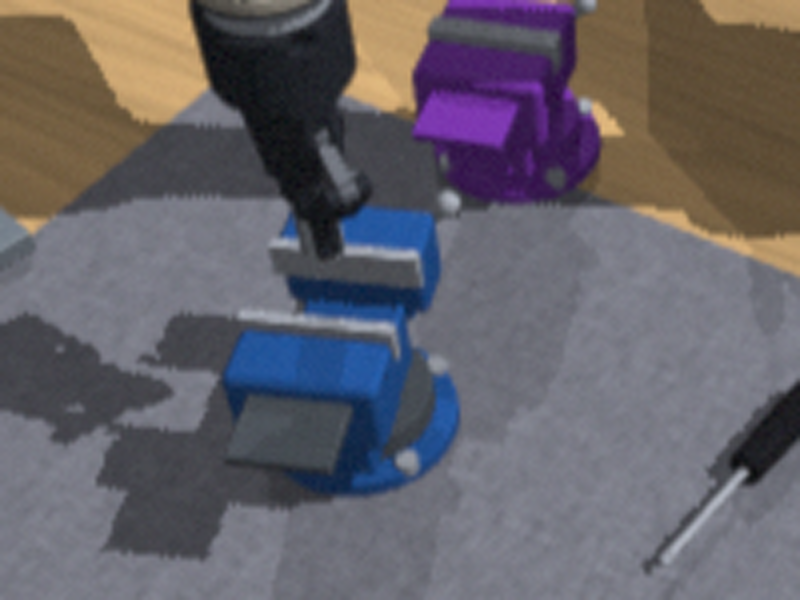

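The tip at (324,257) lies above the gap's middle at (335,284), offset as expected for about 24 mm of height. I'll hold here.

>>> move_arm(
  steps=[
    {"dp": [0,0,0],"delta_rot": [0,0,0],"jaw": 0},
    {"dp": [0,0,0],"delta_rot": [0,0,0],"jaw": 0},
    {"dp": [0,0,0],"delta_rot": [0,0,0],"jaw": 0},
    {"dp": [0,0,0],"delta_rot": [0,0,0],"jaw": 0},
    {"dp": [0,0,0],"delta_rot": [0,0,0],"jaw": 0},
    {"dp": [0,0,0],"delta_rot": [0,0,0],"jaw": 0},
    {"dp": [0,0,0],"delta_rot": [0,0,0],"jaw": 0},
    {"dp": [0,0,0],"delta_rot": [0,0,0],"jaw": 0},
    {"dp": [0,0,0],"delta_rot": [0,0,0],"jaw": 0},
    {"dp": [0,0,0],"delta_rot": [0,0,0],"jaw": 0},
  ],
)

```text
clock: 9.38
tcp_pos: [0.5125, -0.2425, 0.1553]
tcp_rot: [0.22, 0.975, 0.0, -0.0]
wrist_force: [0.5, -0.3, -0.1]
gripper_width: -0.002
grasp_force: 0.0
```

>>> move_arm(
  steps=[
    {"dp": [0,0,0],"delta_rot": [0,0,0],"jaw": 0},
    {"dp": [0,0,0],"delta_rot": [0,0,0],"jaw": 0},
    {"dp": [0,0,0],"delta_rot": [0,0,0],"jaw": 0},
    {"dp": [0,0,0],"delta_rot": [0,0,0],"jaw": 0},
    {"dp": [0,0,0],"delta_rot": [0,0,0],"jaw": 0},
    {"dp": [0,0,0],"delta_rot": [0,0,0],"jaw": 0},
    {"dp": [0,0,0],"delta_rot": [0,0,0],"jaw": 0},
    {"dp": [0,0,0],"delta_rot": [0,0,0],"jaw": 0},
    {"dp": [0,0,0],"delta_rot": [0,0,0],"jaw": 0},
    {"dp": [0,0,0],"delta_rot": [0,0,0],"jaw": 0},
  ],
)

```text
clock: 10.62
tcp_pos: [0.5125, -0.2425, 0.1553]
tcp_rot: [0.22, 0.975, -0.0, -0.0]
wrist_force: [-0.2, -1.0, 0.7]
gripper_width: 0.002
grasp_force: 0.0
```

```bash
python3 -c "
from rig import robot
o=robot.get_obs();print(o['clock'],o['tcp_pos']);print(robot.job_done())"
```

```text
10.625 [ 0.51252078 -0.24254572  0.15525481]
the job is handed in; nothing more can be done
None
```

The arm pointed about 26 mm above the tallest lock for over 2 s, then about 25 mm above the middle of the blue vise's jaw gap for over 2 s, and it is still pointing there; the job was handed in at 10.6 s, with no contact showing in the wrist-force readings or pictures.

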